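# Hang the curing-box door and lock it on its hinge

### The arm

A 6-joint arm with a two-finger parallel gripper is mounted at the origin on a cart in front of the work surface, level with it; the furniture and walls round the work are solid. World frame = base frame: x ahead of the robot, y to its left, z up, the work surface at z = 0. Lengths are in m, angles in rad, forces in N, time in s.
With the tool pointing down it reaches from about 0.275 to 1 m from the base axis. Payload 8.4 kg.
Tool frame: the origin (TCP) lies at the very end of the fingers, on their centre line; the grasp point (between the pads) lies 19 mm behind it; z points along the fingers, y is the line along which they close (so a half turn about z gives the same grasp; the last joint's range is limited). The gripper opens to 85 mm and grips with 20 to 120 N. Pads are 22 mm wide; open, the fingers measure 114 mm over their backs; the gripper's body (76 mm by 85 mm) begins 54 mm behind the grasp point. The pads swing forward as they close: fully open they stand 13 mm farther back than shut.
Start: joints at [1.241, 0.353, 1.633, -0, 1.155, -0.002], TCP at [0.201, 0.592, 0.231] pointing down, gripper open.
Joint ranges: [-2.63, 2.63], [-0.92, 2.1], [0.06, 2.66], [-1.3, 4.44], [0, 2.69], [-3.02, 3.02]. Speed limits (rad/s): [2.22, 2.22, 2.79, 3.14, 3.14, 3.14].

### API

Orientations are given as a unit quaternion [x, y, z, w].
In Python, from rig import bot gives the robot as it stands.
- The arm moves only by the tool arm_command, never from a script. Its argument "increments" is a list that holds one entry, the list of rows, each a list of 5 numbers: the finger opening in mm, from 0 to 85.4, then the shift along the tool's x, y, z in units of 40 mm (1.0 is 40 mm), then the turn about the tool's z in units of 5 degrees (1.0 is 5 degrees). In form: [[[grip, tx, ty, tz, roll], ...]]. A call has 1 to 12 rows; each row is the pose to reach, as a shift and turn from the pose commanded when the call began, along the tool's axes at that moment; what a row does not reach only later rows make up. A row lasts 1/12 s, in which the tool goes at most 41.7 mm and 7.16 degrees, less where a joint would pass 70% of its speed; a pose out of reach is approached as far as the arm can. A call with a gripper value outside its range is refused whole. The fingers move at their own pace and stop on an object; "newtons" is the grip in N (left out, the last holds). Time passes only in rows, so rows that repeat a pose let the fingers close. It gives the time, the measured TCP pose, the force, the opening and the grip force at its end, in the units of the state.
- bot.state(): the state, without advancing time (a new reading comes with each control period).
- bot.grab_frame(name): name is "scene" or "top"; returns (picture, depth): 480x640x3 uint8, blue, green, red; 480x640 float32, m along the optical axis (not along the pixel's ray), 0 where there is no reading.
- bot.camera_info(name): a dict with "fx", "fy", "cx", "cy" (pixels), "k1" (the pictures are not rectified: a ray, as slopes to the right and down, at radius r is drawn at 1 + k1 r^2 times it, then the intrinsics apply), "T" (4x4, takes a point from camera to world coordinates). Camera axes: x right, y up, looking along -z (the intrinsics and any distortion apply to the point x, -y, -z); pixel columns grow to the right and rows downward; lengths in m; the calibration is good to about 2 mm. A picture is of the moment at which its call begins. camera_info takes no time and is no camera call.
- bot.sign_off(): hands the job in; it is judged then, once.
The state is a dict: "clock": time; "q": joint angles; "qd": joint speeds; "effort": joint torques, N m; "tcp_pos": TCP position; "tool_rot": TCP orientation; "wrist_force": force on the tool from outside, world axes, zero at the start; "torque": the same for the moment, N m; "gripper_width": opening from 0.0 (shut) to 1.0 (fully open); "finger_force": force on a finger pad.
Only numpy, scipy, OpenCV 4.12 (cv2) and the standard library are available. Lean on these libraries where they do the work, as an engineer would, in place of code of your own. Each camera call takes 0.05 s, during which the arm holds its last target. There are 200 camera calls.

### The job

Take the door leaf from its rack and hang it shut on the curing box, lowering both knuckles gently all the way onto the two pins. Then take the flat screwdriver and with it turn the slotted keeper on the box's roof a quarter turn counter-clockwise, as far as it goes, so that its tongue lies over the upper knuckle, and stand the screwdriver back in its block. Touch the keeper only with the screwdriver, and leave everything else standing where it is.

Things in the scene. Friction and masses are not known exactly. Their poses are not given: they have to be found in the camera images.
- curing_box: Fixed plywood box, 130 deep (x) x 170 wide (y) x 145 mm high, roof flat, front side (-x) open, a plywood cell inside. Origin: centre of its underside; z up, -x towards the open front, +y to the left. The two upright steel pintle pins stand at its left front corner, the keeper lies on the roof just behind them.
- pin_low (a point): Lower pintle pin, centre of its foot (shoulder), 45 mm above the table, 14 mm ahead of the box's front, 88 mm left of its middle. Axes as the box. Pin upright, 8 mm diameter, 20 mm tall, upper 7 mm tapering to 3 mm, on a bracket 16 mm wide, 10 mm thick, reaching from the box to 8 mm ahead of the pin axis.
- pin_high (a point): Upper pintle pin, same shape, at its shoulder, straight above the lower one, 125 mm above the table. The leaf must come in level from the front, 22 to 45 mm above its seat (so that the lower knuckle passes between the brackets), and then straight down onto both pins.
- closed_mark (a point): Point on the box where the leaf's free edge (point free_edge) lies when the leaf hangs shut: 160 mm to the right (-y of the box) of pin_low.
- leaf: Loose plywood door leaf (0.19 to 0.34 kg). Origin: hinge axis, lower face of the lower knuckle; z up the leaf, panel towards -y, -x the outer side (strap plates). Panel 12 thick, y -12 to -160, z -25 to 115 mm; tab on top 12 x 44 (y -64 to -108), z 115 to 155. Knuckle tubes 18 outside, 11 bore, at z 0-22 and 80-102. Hung shut and home its frame equals that of pin_low.
- knuckle_high (a point): Centre of the lower face of the leaf's upper knuckle, 80 mm above the leaf's origin.
- free_edge (a point): Point on the leaf's free edge, 160 mm from the hinge axis at the height of the leaf's origin.
- tab (a point): Where to grip the leaf: middle of the tab, leaf coordinates (0, -86, 140) mm; fingers close along the leaf's x.
- rack: Fixed plywood rack, base 140 x 120 mm, origin on the table. The leaf leans in it 0.52 rad (30 deg) from upright, top towards the rack's -x, on a slanted backrest 100 wide, 80 long (up to 110 mm high) on the -x side; a 16 mm lip holds the panel's foot. Tab and knuckles are clear of it. Slide the leaf out along its own plane.
- keeper (a joint): Turn of the keeper about its upright axis, rad: start 0 to 0.2 (tongue swung back, clear of the hinge), 1.571 at its stop (tongue above the upper knuckle, 5 mm over it). Grows counter-clockwise seen from above. Stiff: friction about 0.04 N m, stays where it is left. The blade has about 0.2 rad of play in the slot, so turn that much further.
- slot (a point): Centre of the floor of the slot in the keeper's head, 161 mm above the table; x along the slot (turns with the keeper), z up. Slot 6 wide, 22 long, open at the ends, 5 deep, with sloping lips that widen to about 12 mm and end 9 mm above the floor. Keeper: tongue 54 x 14 x 5 mm; its axis lies 30 mm behind and 20 mm right of the hinge axis.
- driver: Loose flat screwdriver (0.08 kg), 130 mm long, standing upright in its block. Origin: middle of the blade's tip edge; z up to the handle, x along the blade's width. Blade 14 wide (x) x 3 thick x 14 mm high, shank 8 mm, steel collar 30 mm diameter at z 60 to 66, handle 24 x 24 mm square (faces along x and y) with rounded edges from z 66 to 130.
- grip (a point): Where to grip the screwdriver: handle, 105 mm above the tip.
- driver_block: Fixed wooden block 70 x 70 x 66 mm; origin: centre of its underside. A 21 mm upright hole through its centre; the screwdriver stands in it with its collar on the block's top (tip 6 mm above the table).
- hardener_bottle: Bystander: white bottle, red cap, 48 mm diameter, 114 mm high; origin at the centre of its foot.
- jar_black: Bystander: amber jar, black lid, 72 mm diameter, 102 mm high; origin at the centre of its foot.
- sanding_block: Bystander: sanding block 61 x 100 x 31 mm lying in front; origin at the centre of its underside.
- tape_masking: Bystander: roll of tape, 104 mm diameter, 25 mm high, lying flat behind the box; origin at the centre of its underside. Fixed taller things (bottles, a plywood cluster, up to 272 mm) stand farther back, x 0.65 m and beyond.

How it is judged:
By the outcome, as a careful person would: the job done as asked, in the order asked, and still so for the second after the job is handed in, with the robot touching nothing.
It also fails if it takes over 72 s, if anything falls off the work surface, if the arm or the gripper's body presses on something with over 40 N, if the wrist force passes 120 N, or if a joint passes its speed limit or range.

## Working session

There is one attempt and no reset: what is moved stays moved. The work goes in short steps, Python scripts to look and compute and a tool call to move; the robot and the scene stay as the last step left them, time stands still between calls to the robot, and variables do not carry over. Pictures are saved under pics/ and viewed, at most 10 in all, crops included, and the job is handed in when it is done.

Besides the shell and the picture viewer there is one more tool, called as name(argument=value, ...) on one line, values as JSON. arm_command: Moves the arm, as the interface text tells. Its arguments: {"type":"object","properties":{"increments":{"type":"array"},"newtons":{"type":"number"}},"required":["increments"]}

```bash
ls; mkdir -p pics; python3 - <<'E'
from rig import bot
import cv2,numpy as np
for n in("scene","top"):
    p,d=bot.grab_frame(n); cv2.imwrite(f"pics/{n}0.png",p); np.save(f"pics/{n}0.npy",d)
    c=bot.camera_info(n); print(n,{k:(np.round(v,4).tolist() if k=="T" else v) for k,v in c.items()})
s=bot.state(); print(s)
E
```

```text
pics
scene {'fx': 558.4323666143746, 'fy': 558.4323666143746, 'cx': 320.0532208751101, 'cy': 234.7947053751329, 'k1': -0.16592202831422173, 'T': [[0.695, 0.3415, -0.6328, -0.3016], [-0.7189, 0.3455, -0.6032, -0.8125], [0.0127, 0.8741, 0.4856, 0.8353], [0.0, 0.0, 0.0, 1.0]]}
top {'fx': 602.4927735554984, 'fy': 602.4927735554984, 'cx': 322.94278501346565, 'cy': 249.20109173988823, 'k1': -0.20757317409068088, 'T': [[-0.0114, 0.9799, -0.1993, 0.3426], [-0.9999, -0.0104, 0.0056, 0.0484], [0.0034, 0.1993, 0.9799, 1.4022], [0.0, 0.0, 0.0, 1.0]]}
{'clock': 0.1, 'q': array([ 1.24059835e+00,  3.53570388e-01,  1.63404296e+00,  3.23633919e-05,
        1.15519693e+00, -2.43179740e-03]), 'qd': array([-2.92675153e-07, -3.95894625e-05, -2.44623086e-03, -1.21888339e-03,
        1.42012127e-04, -4.41139355e-04]), 'effort': array([-5.61544512e-04, -6.06353760e+01, -3.42816710e+01, -9.97509642e-05,
        3.89112218e-03, -1.03025599e-05]), 'tcp_pos': array([0.20107997, 0.59133092, 0.23064925]), 'tool_rot': array([ 1.63156911e-01,  9.86599945e-01, -5.97959274e-04, -1.15384053e-04]), 'wrist_force': array([-0.02087309, -0.19717207,  0.32044408]), 'torque': array([ 0.02269302, -0.0359669 ,  0.04829763]), 'finger_force': 0.0, 'gripper_width': 0.9999034979528787}
```

View pics/scene0.png

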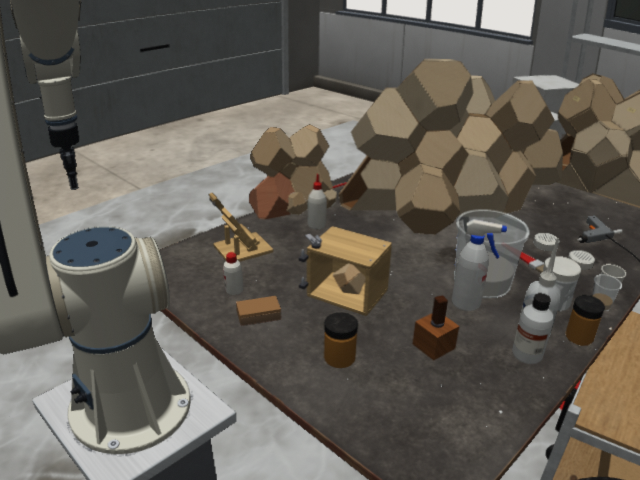

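View pics/top0.png

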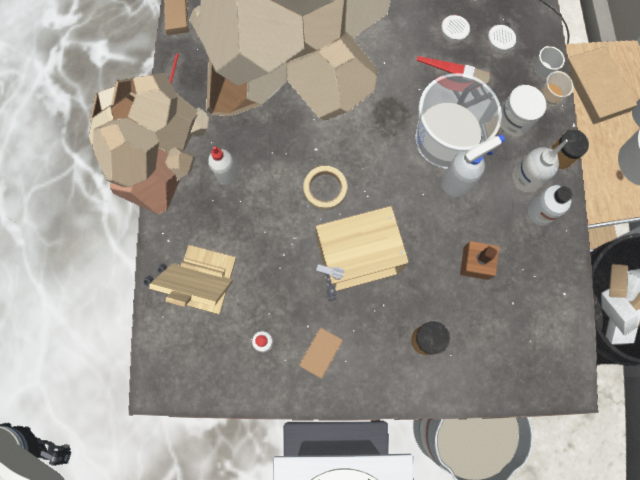

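The scene view shows the rack with the leaning leaf at (240,230), the box at (350,270) and the driver block at (436,330). In the top view these are the rack at (193,280), box at (362,247), keeper and pins at (330,275) and driver at (485,258).

```bash
cat > h.py <<'E'
import numpy as np,cv2
from rig import bot
def ray(n,uv):
    c=bot.camera_info(n);K=np.array([[c["fx"],0,c["cx"]],[0,c["fy"],c["cy"]],[0,0,1]])
    p=cv2.undistortPoints(np.float64(uv).reshape(-1,1,2),K,np.array([c["k1"],0,0,0])).reshape(-1,2)
    d=np.c_[p[:,0],-p[:,1],-np.ones(len(p))]
    return c["T"][:3,3],d@c["T"][:3,:3].T
def onz(n,uv,z):
    o,d=ray(n,uv);return o+d*((z-o[2])/d[:,2])[:,None]
def ondep(n,uv,D):
    o,d=ray(n,uv);uv=np.int32(np.round(uv)).reshape(-1,2);return o+d*D[uv[:,1],uv[:,0]][:,None]
def tri(uvs,uvt):
    a,b=ray("scene",uvs);c,e=ray("top",uvt);out=[]
    for u,v in zip(b,e):
        s=np.linalg.lstsq(np.c_[u,-v],c-a,rcond=None)[0];P,Q=a+u*s[0],c+v*s[1];out.append(np.r_[(P+Q)/2,np.linalg.norm(P-Q)])
    return np.array(out)
def proj(n,P):
    c=bot.camera_info(n);p=(np.atleast_2d(P)-c["T"][:3,3])@c["T"][:3,:3];s=np.c_[p[:,0],-p[:,1]]/-p[:,2:];r=(s**2).sum(1)[:,None]
    return s*(1+c["k1"]*r)*[c["fx"],c["fy"]]+[c["cx"],c["cy"]]
E
python3 - <<'E'
import cv2,numpy as np
t=cv2.imread("pics/top0.png");s=cv2.imread("pics/scene0.png")
def crop(im,x,y,w,h,f):return cv2.resize(im[y:y+h,x:x+w],(w*f,h*f),interpolation=cv2.INTER_CUBIC)
# 4 panels 400x300
a=crop(t,140,235,100,75,4);b=crop(t,310,200,100,100,4)[:,:400]
c=crop(s,195,185,100,75,4);d=crop(s,295,225,100,100,4)
cv2.imwrite("pics/c1.png",np.vstack([np.hstack([a,c])]))
cv2.imwrite("pics/c2.png",np.hstack([b,d]))
E
```

```text
(no output)
```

View pics/c1.png

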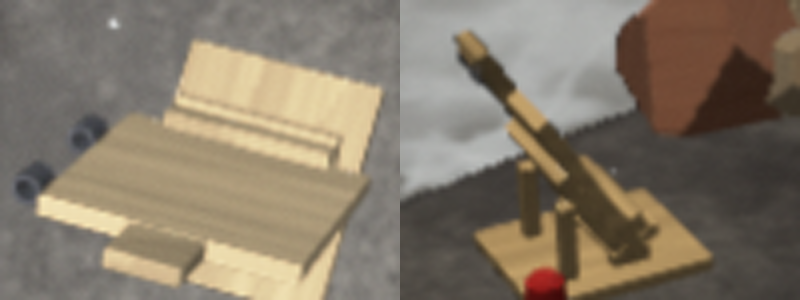

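View pics/c2.png

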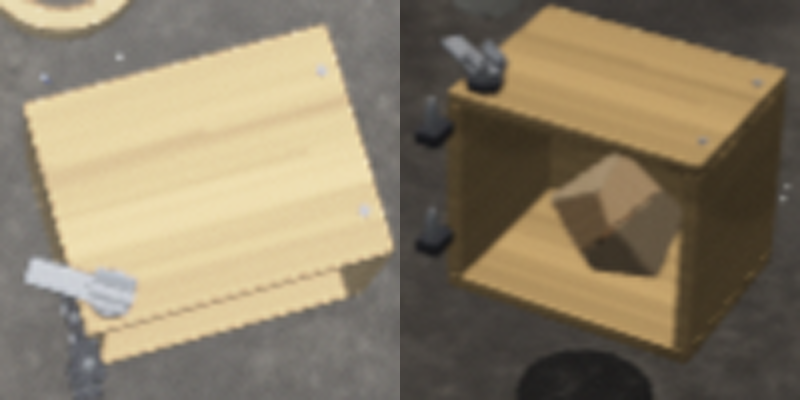

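The crops show the leaf's upper face with top-crop corners (38,197), (130,115), (370,180) and (303,268), and the tab at (155,255). The roof corners are (25,103), (325,27), (392,247) and (88,335), with the keeper head at about (112,293) and its tongue pointing left.

```bash
python3 - <<'E'
from h import *
np.set_printoptions(precision=4,suppress=True)
D=np.load("pics/top0.npy");Ds=np.load("pics/scene0.npy")
def cloud(n,D,x,y,w,h):
    u,v=np.meshgrid(np.arange(x,x+w),np.arange(y,y+h));uv=np.c_[u.ravel(),v.ravel()]
    P=ondep(n,uv,D);k=D[uv[:,1],uv[:,0]]>0;return uv[k],P[k]
def rect(P):
    r=cv2.minAreaRect((P[:,:2]*1000).astype(np.float32));return np.array(r[0]),r[1],r[2]
# noise check on table
uv,P=cloud("top",D,250,380,40,25);print("table z",P[:,2].mean(),P[:,2].std())
uv,P=cloud("top",D,310,200,100,92);k=abs(P[:,2]-.145)<.004;print("roof",k.sum(),np.median(P[k,2]),rect(P[k]))
cr=np.array([[25,103],[325,27],[392,247],[88,335]])/4+[310,200]-.375
C=onz("top",cr,.145);print("roofcorners\n",C,np.linalg.norm(np.roll(C,-1,0)-C,axis=1))
# block/driver
uv,P=cloud("top",D,455,235,55,50);k=abs(P[:,2]-.066)<.004;print("block",k.sum(),rect(P[k]))
k=P[:,2]>.125;print("handle",k.sum(),np.median(P[k,2]),rect(P[k]))
# leaf
cl=np.array([[38,197],[130,115],[370,180],[303,268]])/4+[140,235]-.375
m=cv2.fillConvexPoly(np.zeros((480,640),np.uint8),np.int32(cl),1);m=cv2.erode(m,np.ones((5,5)))
v,u=np.nonzero(m);P=ondep("top",np.c_[u,v],D);c=P.mean(0);n=np.linalg.svd(P-c)[2][2];n*=np.sign(n[2]);print("leaf plane",c,n,"tilt",np.degrees(np.arcsin(n[2])),"res",((P-c)@n).std(),"yaw",np.degrees(np.arctan2(n[1],n[0])))
o,d=ray("top",cl);L=o+d*(((c-o)@n)/(d@n))[:,None];print("leafcorners\n",L,np.linalg.norm(np.roll(L,-1,0)-L,axis=1))
ct=np.array([[120,224],[203,243]])/4+[140,235]-.375
# tab upper-face near edges
o,d=ray("top",ct);print("tab",o+d*(((c-o)@n)/(d@n))[:,None])
E
```

```text
table z 0.0011453344450964413 0.0029616195154501777
roof 4014 0.14527634878148432 (array([600.5186, -40.1779]), (146.85302734375, 177.09429931640625), 14.71273136138916)
roofcorners
 [[ 0.6507  0.0558  0.145 ]
 [ 0.6915 -0.1073  0.145 ]
 [ 0.5699 -0.1389  0.145 ]
 [ 0.5246  0.0238  0.145 ]] [0.1681 0.1257 0.1688 0.13  ]
block 538 (array([ 589.7045, -324.4005]), (71.04580688476562, 69.84774017333984), 79.22701263427734)
handle 123 0.13464425319735396 (array([ 589.2338, -323.4524]), (23.78372573852539, 26.54627227783203), 57.742774963378906)
leaf plane [0.5363 0.3278 0.1099] [ 0.9663 -0.1953  0.1679] tilt 9.665671018913299 res 0.012380253728126574 yaw -11.426683434791496
leafcorners
 [[ 0.4906  0.343   0.3903]
 [ 0.7089  0.5572 -0.6168]
 [ 0.6045  0.302  -0.3131]
 [ 0.4504  0.2123  0.4694]] [1.0525 0.4102 0.8026 0.158 ]
tab [[0.4722 0.2939 0.4388]
 [0.4631 0.2569 0.4484]]
```

```bash
python3 - <<'E'
from h import *
np.set_printoptions(precision=4,suppress=True)
D=np.load("pics/top0.npy")
cl=np.array([[38,197],[130,115],[370,180],[303,268]])/4+[140,235]-.375
m=cv2.fillConvexPoly(np.zeros((480,640),np.uint8),np.int32(cl),1);m=cv2.erode(m,np.ones((5,5)))
v,u=np.nonzero((m>0)&(D>0));P=ondep("top",np.c_[u,v],D);P=P[(P[:,2]<.25)&(P[:,2]>.01)]
for i in range(3):
    c=P.mean(0);n=np.linalg.svd(P-c)[2][2];n*=np.sign(n[2]);r=(P-c)@n;P=P[abs(r)<3*r.std()]
print(len(u),len(P),c,n,np.degrees(np.arcsin(n[2])),r.std(),np.degrees(np.arctan2(n[1],n[0])))
o,d=ray("top",cl);L=o+d*(((c-o)@n)/(d@n))[:,None];print(L,np.linalg.norm(np.roll(L,-1,0)-L,axis=1))
ct=np.array([[120,224],[203,243]])/4+[140,235]-.375
o,d=ray("top",ct);print("tab",o+d*(((c-o)@n)/(d@n))[:,None])
# scene check points: leaf tab end corners (crop 2nd half) 
sc=np.array([[458,36],[484,48]])-[400,0];sc=sc/4+[195,185]-.375;print(sc)
# tab end face outer corners in top crop (top-lower edge pts)
tt=np.array([[103,250],[188,268]])/4+[140,235]-.375
for z in(.15,.16):print(onz("top",tt,z),onz("top",ct,z))
E
```

```text
1284 1280 [0.5368 0.3289 0.106 ] [ 0.8381 -0.2274  0.4958] 29.724471081584266 0.0011500605596702048 -15.181177166081087
[[0.5235 0.4086 0.165 ]
 [0.5885 0.39   0.0466]
 [0.5494 0.2486 0.0479]
 [0.4858 0.266  0.1634]] [0.1363 0.1467 0.133  0.1475]
tab [[0.5085 0.3625 0.1693]
 [0.4988 0.3188 0.1656]]
[[209.125 193.625]
 [215.625 196.625]]
[[0.4972 0.3762 0.15  ]
 [0.4875 0.3299 0.15  ]] [[0.5111 0.3674 0.15  ]
 [0.5008 0.3222 0.15  ]]
[[0.496  0.3736 0.16  ]
 [0.4864 0.3277 0.16  ]] [[0.5097 0.3649 0.16  ]
 [0.4995 0.32   0.16  ]]
```

```bash
cat >> h.py <<'E'
def st():
    s=bot.state();from scipy.spatial.transform import Rotation as R
    M=R.from_quat(s["tool_rot"]).as_matrix();return s,M,np.degrees(np.arctan2(M[1,1],M[0,1]))
def inc(target,yaw=None):
    "units for tx,ty,tz,roll to reach target with tool y at world angle yaw (deg)"
    s,M,y=st();d=M.T@(np.array(target)-s["tcp_pos"])/.04
    r=0 if yaw is None else -((yaw-y+180)%360-180)/5
    print("clk %.2f tcp %s yaw %.2f w %.1f F %s"%(s["clock"],np.round(s["tcp_pos"],4),y,s["gripper_width"]*85.4,np.round(s["wrist_force"],1)),"-> inc",np.round(d,3),"roll %.2f"%r)
E
python3 -c "
from h import *
inc([.487,.342,.25],-15.3)
print(onz('top',[[262,341]],.114),onz('top',[[432,337]],.102),onz('top',[[321,353]],.031))"
```

```text
clk 0.10 tcp [0.2011 0.5913 0.2306] yaw 71.22 w 85.4 F [-0.  -0.2  0.3] -> inc [-8.774 -3.601 -0.48 ] roll 17.30
[[0.40643466 0.17311139 0.114     ]] [[ 0.41061176 -0.19285288  0.102     ]] [[0.38240785 0.04765933 0.031     ]]
```

arm_command(increments=[[[62, -1, -0.4, -0.48, 1.4], [62, -2, -0.8, -0.48, 2.8], [62, -3, -1.2, -0.48, 4.3], [62, -4, -1.6, -0.48, 5.7], [62, -4.9, -2, -0.48, 7.2], [62, -5.8, -2.4, -0.48, 8.6], [62, -6.7, -2.8, -0.48, 10], [62, -7.6, -3.1, -0.48, 11.5], [62, -8.3, -3.4, -0.48, 13], [62, -8.77, -3.6, -0.48, 14.4], [62, -8.77, -3.6, -0.48, 15.9], [62, -8.77, -3.6, -0.48, 17.3]]], newtons=20)

```text
clock: 1.1
tcp_pos: [0.4879, 0.341, 0.25]
tool_rot: [0.793, 0.609, -0.0, 0.0]
wrist_force: [-1.0, -0.0, 0.4]
gripper_width: 0.721
finger_force: 0.0
```

```bash
python3 -c "
from h import *
inc([.487,.342,.169],-15.3)"
```

```text
clk 1.10 tcp [0.4879 0.341  0.25  ] yaw -14.90 w 61.6 F [-1.  -0.   0.4] -> inc [ 0.019 -0.027  2.025] roll 0.08
```

arm_command(increments=[[[62, 0.02, -0.02, 0.8, 0], [62, 0.02, -0.02, 1.6, 0], [62, 0.02, -0.02, 2.03, 0], [45, 0.02, -0.02, 2.03, 0], [35, 0.02, -0.02, 2.03, 0], [28, 0.02, -0.02, 2.03, 0], [20, 0.02, -0.02, 2.03, 0], [8, 0.02, -0.02, 2.03, 0], [8, 0.02, -0.02, 2.03, 0]]], newtons=25)

```text
clock: 1.85
tcp_pos: [0.4888, 0.3439, 0.1716]
tool_rot: [0.79, 0.613, 0.003, 0.001]
wrist_force: [4.7, -1.7, -0.9]
gripper_width: 0.253
finger_force: 22.8
```

```bash
python3 -c "
from h import *
inc([.487,.342,.169],-15.3)
p,d=bot.grab_frame('scene');q,e=bot.grab_frame('top')
cv2.imwrite('pics/g1.png',np.hstack([cv2.resize(p[150:270,180:300],(400,400)),cv2.resize(q[210:330,130:250],(400,400))]))"
```

```text
clk 1.85 tcp [0.4888 0.3439 0.1716] yaw -14.38 w 21.6 F [ 4.7 -1.7 -0.9] -> inc [-0.058 -0.033  0.065] roll 0.18
```

View pics/g1.png

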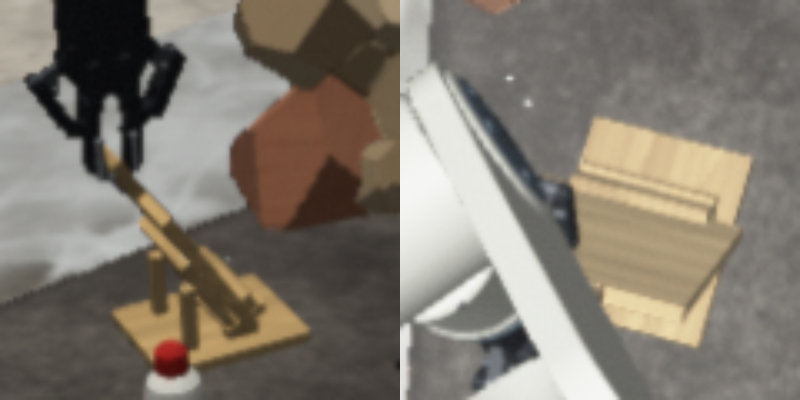

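The leaf is held diagonally on its tab, with the opening at 21.6 mm. I slide it up along its own plane first.

arm_command(increments=[[[5, 0, -0.12, -0.22, 0], [5, 0, -0.25, -0.43, 0], [5, 0, -0.37, -0.65, 0], [5, 0, -0.5, -0.87, 0], [5, 0, -0.6, -1.04, 0], [5, 0, -0.6, -1.04, 0]]])

```text
clock: 2.45
tcp_pos: [0.4643, 0.3504, 0.2139]
tool_rot: [0.79, 0.613, 0.003, 0.0]
wrist_force: [2.6, -0.3, 1.2]
gripper_width: 0.25
finger_force: 24.8
```

```bash
python3 -c "
from h import *
inc([.487,.342,.169],-15.3)
p,d=bot.grab_frame('scene')
cv2.imwrite('pics/g2.png',cv2.resize(p[150:270,180:300],(480,480)))"
```

```text
clk 2.45 tcp [0.4643 0.3504 0.2139] yaw -14.38 w 21.4 F [ 2.6 -0.3  1.2] -> inc [-0.066  0.598  1.124] roll 0.18
```

View pics/g2.png

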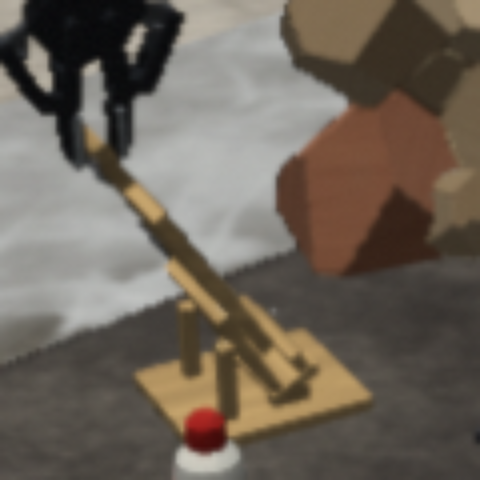

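The leaf has risen 48 mm and its foot is clear of the lip. Next is the arc to bring it upright.

arm_command(increments=[[[5, 0, 0.3, -0.15, 0], [5, 0, 0.6, -0.28, 0], [5, 0, 0.9, -0.38, 0], [5, 0, 1.2, -0.46, 0], [5, 0, 1.5, -0.52, 0], [5, 0, 1.8, -0.58, 0], [5, 0, 2.1, -0.65, 0], [5, 0, 2.3, -0.75, 0], [5, 0, 2.3, -1.2, 0], [5, 0, 2.3, -1.7, 0], [5, 0, 2.3, -1.7, 0]]])

```text
clock: 3.42
tcp_pos: [0.554, 0.3273, 0.2824]
tool_rot: [0.79, 0.613, 0.002, 0.0]
wrist_force: [0.8, 0.7, -2.6]
gripper_width: 0.13
finger_force: 24.6
```

```bash
python3 -c "
from h import *
inc([.487,.342,.169],-15.3)
p,d=bot.grab_frame('scene')
cv2.imwrite('pics/g3.png',cv2.resize(p[130:270,180:320],(560,560)))"
```

```text
clk 3.42 tcp [0.554  0.3273 0.2824] yaw -14.42 w 11.1 F [ 0.8  0.7 -2.6] -> inc [-0.07  -1.721  2.83 ] roll 0.18
```

View pics/g3.png

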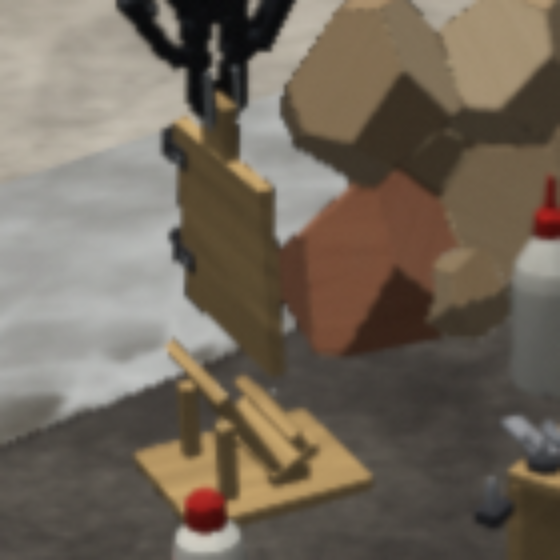

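Leaf is upright in the gripper, with the opening at 11 mm. Next I carry it high to in front of the box.

```bash
python3 -c "
from h import *
inc([.464,-.0753,.34],14.6);inc([.464,-.0753,.26],14.6)"
```

```text
clk 3.47 tcp [0.5533 0.327  0.2805] yaw -14.41 w 11.3 F [ 0.4  0.8 -3.4] -> inc [-10.293   0.343  -1.511] roll -5.80
clk 3.47 tcp [0.5533 0.327  0.2805] yaw -14.41 w 11.3 F [ 0.4  0.8 -3.4] -> inc [-10.297   0.339   0.489] roll -5.80
```

arm_command(increments=[[[5, 0, 0, -0.4, 0], [5, -0.3, 0, -0.9, 0], [5, -0.9, 0, -1.3, 0], [5, -1.6, 0, -1.5, -0.3], [5, -2.4, -0.3, -1.5, -0.8], [5, -3.3, -0.4, -1.5, -1.4], [5, -4.2, -0.4, -1.5, -2], [5, -5.1, -0.4, -1.5, -2.6], [5, -6, -0.3, -1.5, -3.2], [5, -6.9, -0.2, -1.5, -3.8], [5, -7.8, 0, -1.5, -4.4], [5, -8.7, 0.1, -1.5, -5]]], newtons=45)

```text
clock: 4.47
tcp_pos: [0.4687, -0.0131, 0.3377]
tool_rot: [0.638, 0.77, -0.0, -0.0]
wrist_force: [0.2, 0.3, -2.2]
gripper_width: 0.126
finger_force: 50.5
```

```bash
python3 -c "
from h import *
inc([.464,-.0753,.26],14.6)"
```

```text
clk 4.47 tcp [ 0.4687 -0.0131  0.3377] yaw 10.78 w 10.8 F [ 0.2  0.3 -2.2] -> inc [-1.507 -0.405  1.943] roll -0.76
```

arm_command(increments=[[[5, -0.6, -0.15, 0.2, -0.3], [5, -1.1, -0.3, 0.7, -0.6], [5, -1.4, -0.4, 1.3, -0.76], [5, -1.5, -0.4, 1.8, -0.76], [5, -1.5, -0.4, 1.94, -0.76], [5, -1.5, -0.4, 1.94, -0.76], [5, -1.5, -0.4, 1.94, -0.76]]])

```text
clock: 5.05
tcp_pos: [0.4649, -0.073, 0.2613]
tool_rot: [0.613, 0.79, -0.0, -0.0]
wrist_force: [0.6, 0.3, -3.3]
gripper_width: 0.122
finger_force: 50.5
```

```bash
python3 -c "
from h import *
inc([.464,-.0753,.26],14.6)
p,d=bot.grab_frame('scene');q,e=bot.grab_frame('top')
np.save('pics/m_s.npy',d);np.save('pics/m_t.npy',e);cv2.imwrite('pics/m_s.png',p);cv2.imwrite('pics/m_t.png',q)
a=cv2.resize(p[140:300,250:410],(400,400),interpolation=3);b=cv2.resize(q[220:320,300:400],(400,400),interpolation=3)
cv2.imwrite('pics/g4.png',np.hstack([a,b]))"
```

```text
clk 5.05 tcp [ 0.4649 -0.073   0.2613] yaw 14.41 w 10.4 F [ 0.6  0.3 -3.3] -> inc [-0.05  -0.036  0.033] roll -0.04
```

View pics/g4.png

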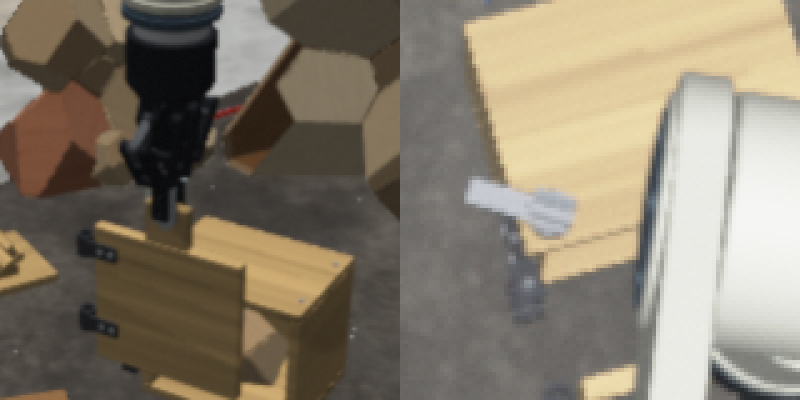

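In the scene crop the leaf hangs upright in front of the box with panel corners at (97,222), (245,268), (243,397) and (98,358). In the top crop the pin bracket is at (525,300) and the upper knuckle at (565,390).

```bash
python3 - <<'E'
from h import *
np.set_printoptions(precision=4,suppress=True)
q=cv2.imread('pics/m_t.png');D=np.load('pics/m_s.npy')
cl=np.array([[97,222],[245,268],[243,397],[98,358]])/2.5+[250,140]-.3
m=cv2.fillConvexPoly(np.zeros((480,640),np.uint8),np.int32(cl),1);m=cv2.erode(m,np.ones((5,5)))
v,u=np.nonzero((m>0)&(D>0));P=ondep("scene",np.c_[u,v],D)
for i in range(3):
    c=P.mean(0);n=np.linalg.svd(P-c)[2][2];n*=np.sign(n[0]);r=(P-c)@n;P=P[abs(r)<3*r.std()]
print("n",n,"yaw",np.degrees(np.arctan2(n[1],n[0])),"tilt",np.degrees(np.arcsin(n[2])),r.std())
o,d=ray("scene",cl);L=o+d*(((c-o)@n)/(d@n))[:,None];print(L,np.linalg.norm(np.roll(L,-1,0)-L,axis=1))
by=np.array([-n[1],n[0],0]);by/=np.linalg.norm(by);cen=L.mean(0)
org=cen+n*.006+by*.086+[0,0,-.045];print("leaf origin",org)
# edge slope (roll in plane)
print("top edge slope deg",np.degrees(np.arctan2(L[0,2]-L[1,2],np.linalg.norm((L[0]-L[1])[:2]))))
g=q[270:325,322:352].max(2)
for row in g: print(' '.join('%3d'%x for x in row))
E
```

```text
n [0.9682 0.2499 0.0103] yaw 14.472892491977257 tilt 0.5895867707223318 0.0018374295578812612
[[ 0.4421 -0.0061  0.2421]
 [ 0.4792 -0.1497  0.239 ]
 [ 0.4812 -0.1523  0.1052]
 [ 0.4429 -0.0033  0.0944]] [0.1484 0.1338 0.1542 0.1478]
leaf origin [0.4457 0.0069 0.1252]
top edge slope deg 1.2170884448961112
205 208 207 209 208 208 208 207 210 201 201 192 185 184 180 177 175 181 181 183 186 181 207 221 221 220 219 220 218 220
191 200 205 206 207 208 210 209 208 196 196 203 204 200 187 181 181 182 178 177 179 178 204 218 219 219 218 220 220 218
138 170 181 186 197 209 209 207 209 206 199 198 204 206 206 205 202 196 186 184 186 182 205 217 219 218 220 219 219 220
115 117 110 132 163 184 190 197 206 202 189 183 184 189 196 202 206 206 205 202 196 199 215 218 219 219 220 221 220 221
120 113 108 106 105 106 123 165 192 197 195 185 178 177 178 184 189 196 199 202 202 210 218 219 220 222 222 221 220 221
117 116 111 107 102  93  98 150 183 187 185 190 198 198 188 181 180 178 182 188 188 212 220 221 220 221 221 221 220 221
114 111 112 124 121  91  90 121 181 204 185 172 186 193 196 195 195 196 18
[... 5105 characters left out ...]
 116 115 116 121 121 119 117 112 105 101  98  99 101  99  96  94  99 111 129 190 223 220 210 189 183
113 115 115 116 115 113 114 116 119 120 117 117 108 101 104  98  89  88  93  99  95  97 109 120 145 166 167 152 122 109
113 113 116 116 113 113 112 111 117 119 121 118 109 101 100  98  96  92  85  92  98  93  99 108 110 108 105 113 122 126
116 115 113 116 114 111 113 113 113 118 120 116 106  91  95 101 103 103  95  95  99  94  96 102  95  87  91 122 138 133
116 115 113 114 115 115 115 120 120 119 119 116  99  92  89  88  97 101 101  95  89  86  91  87  86  96  96 120 124 109
118 117 116 115 114 118 122 123 121 120 119 117  96  91  93  84  85  88  90  92  85  87  90  88  95 117 121 143 131 105
```

```bash
python3 - <<'E'
from h import *
np.set_printoptions(precision=4,suppress=True)
print("scene pin tips",onz("scene",[[302.1,248.4]],.145),onz("scene",[[302.1,275.9]],.065))
print("top highlights z.145",onz("top",[[331.7,290.3],[327.4,284.2],[328,279]],.145),"z.065",onz("top",[[331.7,290.3]],.065))
print("proj predicted pin high tip/low tip top",proj("top",[[.5106,.0236,.145],[.5106,.0236,.065]]).round(1),"scene",proj("scene",[[.5106,.0236,.145],[.5106,.0236,.065]]).round(1))
print("proj knuckle top",proj("top",[[.4457,.0069,.2272],[.4439,.0083,.2272]]).round(1))
q=cv2.imread('pics/m_t.png');s=cv2.imread('pics/scene0.png')
print(q[316:330,332:350].max(2))
print(s[243:260,296:312].max(2));print(s[270:290,296:312].max(2))
E
```

```text
scene pin tips [[0.5177 0.0282 0.145 ]] [[0.5174 0.0284 0.065 ]]
top highlights z.145 [[0.5099 0.0238 0.145 ]
 [0.523  0.0327 0.145 ]
 [0.534  0.0313 0.145 ]] z.065 [[0.5206 0.0222 0.065 ]]
proj predicted pin high tip/low tip top [[331.8 290. ]
 [331.2 294.7]] scene [[301.3 250.1]
 [301.5 277.7]]
proj knuckle top [[341.6 317.2]
 [340.9 318.2]]
[[119 119 116 111 107 103 101  99  99 100 101 107 123 168 224 236 236 236]
 [116 118 112 108 101  97  93  89  88  91  99 103 115 140 215 235 236 235]
 [119 114 114 103  98  92  94  96  89  88  96  99 108 130 214 233 233 231]
 [119 117 112 105 101  98  99 101  99  96  94  99 111 129 190 223 220 210]
 [117 117 108 101 104  98  89  88  93  99  95  97 109 120 145 166 167 152]
 [121 118 109 101 100  98  96  92  85  92  98  93  99 108 110 108 105 113]
 [120 116 106  91  95 101 103 103  95  95  99  94  96 102  95  87  91 122]
 [119 116  99  92  89  88  97 101 101  95  89  86  91  87  86  96  96 120]
 [119 117  96  91  93  84  85  88  90  92  85  87  90  88  95 117 121 143]
 [123 118  98  92  95  94  92  90  91  93  97  94  91  90  99 117 120 138]
 [12
[... 1757 characters left out ...]
69 71 78 78 70 69 72 79 80 78 72 66]
 [67 69 70 70 69 75 90 92 73 70 72 76 77 76 70 66]
 [70 70 70 69 68 75 87 85 72 74 78 78 77 76 69 64]
 [71 69 69 69 68 73 82 75 67 74 78 77 77 76 69 64]
 [69 67 67 68 68 71 77 69 67 74 75 75 77 77 69 65]
 [71 69 69 67 67 67 72 66 62 63 61 67 76 76 70 64]
 [72 71 71 71 67 66 69 64 61 60 55 58 70 76 70 65]
 [75 74 73 69 62 64 65 63 59 58 53 44 57 73 70 64]
 [75 76 71 61 58 63 63 60 58 53 38 32 55 73 68 65]
 [76 76 64 43 42 53 56 56 51 38 26 37 63 75 71 65]
 [79 77 61 34 31 34 37 38 35 26 35 57 74 77 73 66]
 [78 75 65 41 31 28 26 26 25 31 52 71 79 78 72 66]
 [76 74 69 62 56 45 33 29 33 49 67 75 78 76 71 64]
 [77 74 72 73 72 68 61 54 54 63 71 78 79 76 70 67]]
```

```bash
python3 -c "
from h import *
inc([.5084,-.0644,.214],14.6)"
```

```text
clk 5.15 tcp [ 0.4657 -0.073   0.2623] yaw 14.44 w 10.6 F [ 0.7  0.  -3.4] -> inc [-0.057  1.086  1.21 ] roll -0.03
```

arm_command(increments=[[[5, 0, 0.1, 0.5, 0], [5, 0, 0.3, 0.9, 0], [5, -0.05, 0.6, 1.15, 0], [5, -0.05, 0.9, 1.21, 0], [5, -0.05, 1.08, 1.21, 0], [5, -0.05, 1.08, 1.21, 0], [5, -0.05, 1.08, 1.21, 0]]])

```text
clock: 5.73
tcp_pos: [0.508, -0.0644, 0.2138]
tool_rot: [0.613, 0.79, 0.0, 0.001]
wrist_force: [-0.6, -0.3, -3.5]
gripper_width: 0.128
finger_force: 50.5
```

```bash
python3 - <<'E'
from h import *
np.set_printoptions(precision=4,suppress=True)
inc([.5084,-.0644,.214],14.6)
p,d=bot.grab_frame('scene');q,e=bot.grab_frame('top')
np.save('pics/n_s.npy',d);np.save('pics/n_t.npy',e);cv2.imwrite('pics/n_s.png',p);cv2.imwrite('pics/n_t.png',q)
a=cv2.resize(p[205:305,270:370],(400,400),interpolation=3);b=cv2.resize(q[265:315,310:360],(400,400),interpolation=3)
cv2.imwrite('pics/g5.png',cv2.convertScaleAbs(np.hstack([a,b]),alpha=1.5,beta=-20))
E
```

```text
clk 5.73 tcp [ 0.508  -0.0644  0.2138] yaw 14.44 w 10.9 F [-0.6 -0.3 -3.5] -> inc [-0.002  0.01  -0.004] roll -0.03
```

View pics/g5.png

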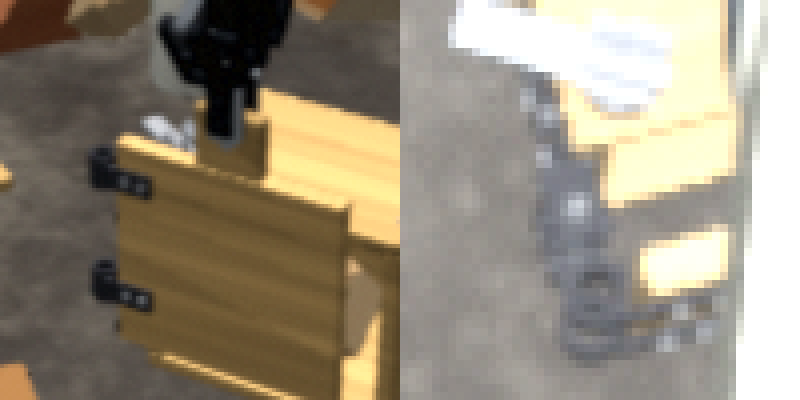

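The top crop shows the pin tip highlight at (577,205), which is full-image (331.7,290.2). The two knuckle rings are at about (597,285) and (590,335).

```bash
python3 - <<'E'
from h import *
np.set_printoptions(precision=1,suppress=True,linewidth=200)
q=cv2.imread('pics/n_t.png')
print("cols 327..345");
for v in range(293,312): print(v,q[v,327:346].max(2-1) if False else q[v,327:346].max(1))
bx=np.array([.9677,.2521,0]);pin=np.array([.5102,.0237,0])
for nm,o in(("want",pin-.026*bx),("FK",np.array([.508-.0210,-.0644+.0813,0]))):
    for z in(.18,.158,.1,.078):
        a=np.linspace(0,2*np.pi,40);P=np.c_[o[0]+.009*np.cos(a),o[1]+.009*np.sin(a),0*a+z]
        r=proj("top",P);print(nm,z,"centre",proj("top",o+[0,0,z]),"u",r[:,0].min(),r[:,0].max(),"v",r[:,1].min(),r[:,1].max())
E
```

```text
cols 327..345
293 [ 98  95  97 105 109 109 108 102 106 102 110 115 113 113 113 110 109 109 113]
294 [104  95  97 105 106 103  97  94  99 108 116 114 113 117 119 121 123 134 164]
295 [ 98  93 102 100 105 104  94  91  95 109 117 115 118 134 159 179 192 204 224]
296 [ 96  95  96  98 107 108 105 103 108 112 114 113 121 178 219 231 237 237 238]
297 [101 100 108 109 116 113 105 100 105 108 107 111 125 210 236 238 238 238 238]
298 [112 108 107 105 107 105  96  93  92 100 102 108 130 207 235 237 238 237 236]
299 [113  97  95 104 104  95  77  73  76  89  96 103 128 185 228 236 235 234 232]
300 [115 102  91 100 104  86  80  88  86  86  95 105 118 150 212 230 229 219 206]
301 [118 113 107 101  99  96  95  94 101  90  94 103 112 120 169 200 190 163 131]
302 [119 116 113 104 101  97  96  96  97  96  98 102 107 111 116 116 111 109 109]
303 [114 115 113 100  97  95  87  83  94  99 102 100  97  99 101  93  95 123 128]
304 [118 117 112  94  92  96  95  95  95  96  94  93  89  91  89  86  98 125 133]
305 [116 121 109  99  90  83  88  89  89  87  81  83  94  95  93 100 107 107 102]
306 [112 115 106  99
[... 655 characters left out ...]
 v 297.0146171183206 305.6297014023274
want 0.1 centre [[334.6 304.4]] u 330.41549582274564 338.70380816463097 v 300.2494394547055 308.49298486453426
want 0.078 centre [[334.3 305.5]] u 330.25937612597113 338.41246766592576 v 301.40357324828085 309.51437050895925
FK 0.18 centre [[335.5 299.1]] u 331.1368845616716 339.954636492878 v 294.75412960248985 303.51482332459847
FK 0.158 centre [[335.3 300.4]] u 330.9584991406772 339.62343172301934 v 296.0761989428622 304.68731378310133
FK 0.1 centre [[334.7 303.5]] u 330.51651332164664 338.80276698885064 v 299.3513517898537 307.5913464786681
FK 0.078 centre [[334.4 304.6]] u 330.35879090295003 338.50990021018345 v 300.51989953982735 308.6272884702309
```

arm_command(increments=[[[5, -0.02, 0.2, 0, 0], [5, -0.04, 0.4, 0, 0], [5, -0.045, 0.6, 0, 0], [5, -0.045, 0.675, 0, 0], [5, -0.045, 0.675, 0, 0], [5, -0.045, 0.675, 0.1, 0], [5, -0.045, 0.675, 0.2, 0], [5, -0.045, 0.675, 0.28, 0], [5, -0.045, 0.675, 0.34, 0], [5, -0.045, 0.675, 0.38, 0], [5, -0.045, 0.675, 0.38, 0]]])

```text
clock: 6.75
tcp_pos: [0.5335, -0.0597, 0.1972]
tool_rot: [0.613, 0.79, -0.0, -0.0]
wrist_force: [0.6, 0.2, -3.9]
gripper_width: 0.123
finger_force: 50.4
```

```bash
python3 - <<'E'
from h import *
np.set_printoptions(precision=1,suppress=True,linewidth=200)
inc([.5084+.0266,-.0644+.005,.2138-.015],14.6);print(bot.state()["torque"])
q,e=bot.grab_frame('top');cv2.imwrite('pics/o_t.png',q)
print("cols 322..342");
for v in range(282,303): print(v,q[v,322:343].max(1))
o=np.array([.5102,.0237,0])
for z in(.165,.143,.085,.063):
        a=np.linspace(0,2*np.pi,40);P=np.c_[o[0]+.009*np.cos(a),o[1]+.009*np.sin(a),0*a+z]
        r=proj("top",P);print(z,"centre",proj("top",o+[0,0,z]),"u",r[:,0].min(),r[:,0].max(),"v",r[:,1].min(),r[:,1].max())
E
```

```text
clk 6.75 tcp [ 0.5 -0.1  0.2] yaw 14.39 w 10.5 F [ 0.6  0.2 -3.9] -> inc [-0.  0. -0.] roll -0.04
[-0.  0.  0.]
cols 322..342
282 [109 111 113 113 109  99  96  93 109 171 212 215 209 212 204 187 184 192 212 216 211]
283 [109 111 112 112 113 118 112  93 100 145 171 162 138 137 176 211 214 215 222 226 218]
284 [111 114 114 111 118 137 135  97  89 103 119 120 114 126 180 219 222 225 233 236 237]
285 [113 117 117 115 112 127 128 101  99 103 106 114 111 131 175 226 238 239 239 238 238]
286 [112 116 120 115 108 104 103  94  97 102 102 103 101 142 182 222 236 239 238 238 238]
287 [112 115 116 115 109 101  98  99  96  91  86  92 103 150 174 192 227 236 237 236 235]
288 [111 112 113 113 112  98  97  93  79  79  83  83  96 131 147 154 213 233 233 232 227]
289 [109 110 110 110 110  99  98  91  96 120 129 104  93 110 126 133 190 217 210 206 188]
290 [108 111 112 109 106  97 101 103 118 150 158 126 103  94 111 123 154 155 129 123 114]
291 [112 112 114 113 101  93 100 105 122 144 143 118 108 103 106 112 106 104 102 110 114]
292 [112 111 114 111 101  90  90  99 109 121 114 104 102  98  96  93  91  
[... 641 characters left out ...]
115]
300 [122 120 119 119 120 116 104  91  90  88  91 100 106 109 108 111 114 119 121 119 115]
301 [120 118 118 121 119 118 112 105 106 109 109 110 108 112 111 111 114 117 119 119 116]
302 [119 121 120 121 122 119 114 114 112 114 112 111 112 113 110 110 112 117 120 117 116]
0.165 centre [[331.9 288.9]] u 327.57710586699505 336.26442094363796 v 284.58109224169095 293.19071360338205
0.143 centre [[331.7 290.3]] u 327.4622377769035 336.00129108268385 v 286.0578346423945 294.5233488605212
0.085 centre [[331.3 293.8]] u 327.1773546288035 335.3486642040166 v 289.7197066667417 297.8271957862788
0.063 centre [[331.1 295. ]] u 327.0755998169224 335.11554422211776 v 291.0274536348912 299.0068510067799
```

arm_command(increments=[[[5, 0, 0.03, 0, 0], [5, 0, 0.03, 0.05, 0], [5, 0, 0.03, 0.1, 0], [5, 0, 0.03, 0.15, 0], [5, 0, 0.03, 0.2, 0], [5, 0, 0.03, 0.2, 0]]])

```text
clock: 7.3
tcp_pos: [0.5347, -0.0594, 0.1892]
tool_rot: [0.613, 0.79, -0.0, -0.0]
wrist_force: [0.5, -0.6, -3.7]
gripper_width: 0.125
finger_force: 50.4
```

arm_command(increments=[[[5, 0, 0, 0.03, 0], [5, 0, 0, 0.06, 0], [5, 0, 0, 0.09, 0], [5, 0, 0, 0.12, 0], [5, 0, 0, 0.14, 0], [5, 0, 0, 0.14, 0]]])

```text
clock: 7.8
tcp_pos: [0.5352, -0.0595, 0.1842]
tool_rot: [0.613, 0.79, 0.0, 0.0]
wrist_force: [-0.1, -1.5, -2.1]
gripper_width: 0.125
finger_force: 50.6
```

arm_command(increments=[[[5, 0, 0, 0.02, 0], [5, 0, 0, 0.04, 0], [5, 0, 0, 0.06, 0], [5, 0, 0, 0.08, 0], [5, 0, 0, 0.08, 0]]])

```text
clock: 8.22
tcp_pos: [0.5367, -0.0604, 0.183]
tool_rot: [0.613, 0.79, 0.0, 0.002]
wrist_force: [-1.5, -6.9, 13.9]
gripper_width: 0.126
finger_force: 52.9
```

arm_command(increments=[[[5, 0, 0, -0.05, 0], [5, 0, 0, -0.05, 0], [14, 0, 0, -0.05, 0], [18, 0, 0, -0.05, 0], [24, 0, 0, -0.05, 0], [30, 0, 0, -0.05, 0], [30, 0, 0, -0.05, 0]]], newtons=20)

```text
clock: 8.8
tcp_pos: [0.5349, -0.0592, 0.1826]
tool_rot: [0.613, 0.79, -0.0, -0.0]
wrist_force: [-0.4, -0.5, -0.1]
gripper_width: 0.349
finger_force: 0.0
```

```bash
python3 - <<'E'
from h import *
np.set_printoptions(precision=4,suppress=True,linewidth=200)
inc([.535,-.0594,.183],14.6)
p,d=bot.grab_frame('scene');q,e=bot.grab_frame('top');cv2.imwrite('pics/r_s.png',p);cv2.imwrite('pics/r_t.png',q);np.save('pics/r_s.npy',d)
pin=np.array([.5102,.0237]);bx=np.array([.9677,.2521]);by=np.array([-.2521,.9677])
def L(x,y,z):return np.r_[pin+bx*x/1e3+by*y/1e3,.045+z/1e3]
# outer face corners if home
C=np.array([L(-6,-12,115),L(-6,-160,115),L(-6,-160,-25),L(-6,-12,-25)])
cp=proj("scene",C);print(cp)
m=cv2.fillConvexPoly(np.zeros((480,640),np.uint8),np.int32(cp),1);m=cv2.erode(m,np.ones((7,7)))
v,u=np.nonzero((m>0)&(d>0));P=ondep("scene",np.c_[u,v],d)
for i in range(3):
    c=P.mean(0);n=np.linalg.svd(P-c)[2][2];n*=np.sign(n[0]);r=(P-c)@n;P=P[abs(r)<3*r.std()]
print("n",n,"yaw",np.degrees(np.arctan2(n[1],n[0])),"tilt",np.degrees(np.arcsin(n[2])),r.std(), "offset from home mm",(c[:2]-L(-6,0,0)[:2])@bx*1e3)
# panel top edge profile: column scans
g=p.max(2)
for u in(290,298,336,344,352):
    print(u,proj("scene",L(-6,-12-(u-cp[0,0])/(cp[1,0]-cp[0,0])*148,115)).round(1),g[int(cp[0,1]+(u-cp[0,0])/(cp[1,0]-cp[0,0])*(cp[1,1]-cp[0,1]))-9:][:18,u])
    vb=int(cp[3,1]+(u-cp[3,0])/(cp[2,0]-cp[3,0])*(cp[2,1]-cp[3,1]));print("   bottom",vb,g[vb-7:vb+8,u])
E
```

```text
clk 8.80 tcp [ 0.5349 -0.0592  0.1826] yaw 14.40 w 29.8 F [-0.4 -0.5 -0.1] -> inc [-0.005  0.001 -0.009] roll -0.04
[[304.1745 247.1837]
 [359.855  263.8703]
 [356.9996 313.057 ]
 [304.2674 295.1238]]
n [0.968  0.251  0.0013] yaw 14.534511657393065 tilt 0.07504227171976492 0.002125016814402946 offset from home mm 4.255593913805847
290 [[290.8 243.2]] [71 72 74 74 74 74 74 77 74 68 68 69 68 72 78 76 72 73]
   bottom 290 [80 81 81 83 80 80 78 79 79 77 75 74 74 79 79]
298 [[298.3 245.4]] [66 64 65 67 72 70 66 68 70 73 75 76 76 73 75 77 77 73]
   bottom 292 [69 67 69 76 78 79 77 77 75 74 76 79 79 79 78]
336 [[335.4 256.5]] [ 69  74  71  75  78  82  82  83  83 101 107  94  83  85  91  90  89  87]
   bottom 305 [87 85 83 81 83 84 86 84 75 73 73 76 75 76 60]
344 [[343.5 259. ]] [120 117 115 134 140 141 148 177 199 198 140  90  80  85  90  89  88  87]
   bottom 308 [86 84 82 81 83 84 83 85 75 78 75 63 38 34 36]
352 [[351.7 261.4]] [195 191 192 195 193 188 189 196 202 204 179 124  90  83  87  90  89  88]
   bottom 311 [84 84 82 81 82 84 84 81 68 74 78 59 39 34 36]
```

Leaf is seated and shut: yaw 14.5°, tilt 0.1°, and no load left on the gripper. Next I retreat upward while measuring the keeper and the driver handle.

arm_command(increments=[[[34, 0, 0, -0.3, 0], [36, 0, 0, -0.8, 0], [40, 0, 0, -1.5, 0], [45, 0, 0, -2.3, 0], [50, 0, 0, -2.5, 0]]])

```text
clock: 9.32
tcp_pos: [0.537, -0.0596, 0.2875]
tool_rot: [0.613, 0.79, 0.002, 0.003]
wrist_force: [0.9, -0.0, 1.1]
gripper_width: 0.584
finger_force: 0.0
```

```bash
python3 - <<'E'
from h import *
np.set_printoptions(precision=4,suppress=True,linewidth=220)
t=cv2.imread("pics/top0.png");D=np.load("pics/top0.npy")
u,v=np.meshgrid(np.arange(470,505),np.arange(238,275));uv=np.c_[u.ravel(),v.ravel()];P=ondep("top",uv,D);P=P[(D[uv[:,1],uv[:,0]]>0)]
H=P[(P[:,2]>.122)&(P[:,2]<.15)][:,:2]
for a in range(0,90,10):
    r=np.radians(a);x=H@[np.cos(r),np.sin(r)];y=H@[-np.sin(r),np.cos(r)];print(a,round(np.ptp(x)*1e3,1),round(np.ptp(y)*1e3,1),end=" | ")
print()
print("handle gray cols 478..499");
for v in range(243,270):print(v,t[v,478:500].max(1))
# keeper
g=t[255:285,310:350].astype(int);m=(g.max(2)>140)&(np.ptp(g,axis=2)<28)
n,l,s,c=cv2.connectedComponentsWithStats(m.astype(np.uint8));i=1+s[1:,4].argmax();v,u=np.nonzero(l==i);uv=np.c_[u+310,v+255]
print("keeper px",len(u),uv.min(0),uv.max(0));W=onz("top",uv[uv[:,0]<329],.157)
c=W.mean(0)[:2];d=np.linalg.svd(W[:,:2]-c)[2][0];d*=np.sign(d[1]);print("tongue",c,"dir",np.degrees(np.arctan2(d[1],d[0])))
print("axis proj",proj("top",[[.5442,.0119,.168],[.5442,.0119,.157]]))
print("cols 324..346")
for v in range(262,283):print(v,t[v,324:347].min(1))
E
```

```text
0 30.5 30.3 | 10 30.9 30.7 | 20 30.5 30.4 | 30 29.4 29.2 | 40 27.4 27.1 | 50 25.2 26.4 | 60 24.1 26.5 | 70 26.7 26.9 | 80 29.0 29.2 | 
handle gray cols 478..499
243 [179 176 170 167 160 148 145 137 130 129 125 125 123 122 119 118 122 124 122 119 116 114]
244 [183 181 180 179 181 178 177 175 166 163 153 147 144 141 133 130 128 126 124 123 123 120]
245 [180 180 180 180 181 182 180 180 180 175 166 162 170 170 164 158 150 145 137 136 133 121]
246 [180 177 180 178 181 180 180 176 173 155 123 127 145 163 172 176 176 172 170 164 153 130]
247 [176 176 178 178 178 177 174 162 145 117 101 101 105 123 146 163 173 176 178 176 171 138]
248 [176 176 177 176 176 172 154 107  80  89  96 100 100 102 112 126 148 165 173 176 172 143]
249 [174 176 177 176 174 155 106  68  69  89 100 104 105 102 104 105 111 133 158 172 168 145]
250 [164 167 167 161 148 105  65  59  85  98 103 103 105 104 106 106 106 109 126 161 160 139]
251 [158 156 143 107  77  61  54  67  94 102 105 104 107 105 104 105 105 107 117 155 150 131]
252 [157 143 109  69  52  51  57  82  98 103 103 105 105 107 107 108 107 104 115 150 142 125]
[... 3101 characters left out ...]
8 159 159 159]
276 [111 125 115  90  91  99 131 151 152 169 185 191 191 192 190 191 184 167 161 160 159 159 158]
277 [112 138 127  95  97  99 132 155 149 149 161 166 180 185 183 186 188 179 162 159 160 160 162]
278 [115 131 119 113 127 123 140 159 157 144 137 154 172 170 156 155 167 171 164 162 162 161 164]
279 [109 110 105 120 135 128 121 145 158 155 148 134 135 135 131 129 148 159 165 160 154 150 153]
280 [108 109  95 106 117 109 100 133 156 160 158 159 157 157 159 160 154 149 154 149 139 131 133]
281 [109 106 100  97  94  93 101 133 156 162 159 164 159 150 149 152 148 132 132 139 144 154 154]
282 [108 107 106  99  94  92 103 129 147 150 145 149 143 130 129 135 146 152 154 155 154 157 157]
```

```bash
python3 -c "
from h import *
inc([.5895,-.324,.19],-31)"
```

```text
clk 9.32 tcp [ 0.537  -0.0596  0.2875] yaw 14.40 w 49.8 F [ 0.9 -0.   1.1] -> inc [-6.724 -0.387  2.451] roll 9.08
```

arm_command(increments=[[[55, -0.8, -0.05, 0, 1], [55, -1.7, -0.1, 0, 2.2], [55, -2.6, -0.15, 0, 3.4], [55, -3.5, -0.2, 0.2, 4.6], [55, -4.4, -0.25, 0.5, 5.8], [55, -5.3, -0.3, 0.9, 7], [55, -6, -0.35, 1.4, 8], [55, -6.5, -0.39, 1.9, 8.8], [55, -6.72, -0.39, 2.3, 9.08], [55, -6.72, -0.39, 2.45, 9.08], [55, -6.72, -0.39, 2.45, 9.08]]])

```text
clock: 10.23
tcp_pos: [0.5855, -0.3225, 0.1826]
tool_rot: [0.87, 0.493, -0.001, -0.002]
wrist_force: [-0.7, 0.7, 0.1]
gripper_width: 0.641
finger_force: 0.0
```

```bash
python3 -c "
from h import *
inc([.5895,-.324,.094],-31)"
```

```text
clk 10.23 tcp [ 0.5855 -0.3225  0.1826] yaw -30.91 w 54.7 F [-0.7  0.7  0.1] -> inc [0.018 0.114 2.214] roll 0.02
```

arm_command(increments=[[[55, 0.02, 0.11, 0.7, 0], [55, 0.02, 0.11, 1.4, 0], [55, 0.02, 0.11, 2, 0], [55, 0.02, 0.11, 2.21, 0], [40, 0.02, 0.11, 2.21, 0], [30, 0.02, 0.11, 2.21, 0], [22, 0.02, 0.11, 2.21, 0], [15, 0.02, 0.11, 2.21, 0], [15, 0.02, 0.11, 2.21, 0]]], newtons=30)

```text
clock: 10.98
tcp_pos: [0.5921, -0.3255, 0.0986]
tool_rot: [0.87, 0.492, 0.001, 0.001]
wrist_force: [0.8, 1.9, 6.8]
gripper_width: 0.276
finger_force: 33.0
```

arm_command(increments=[[[15, 0, 0, 0, 0], [15, 0, 0, -0.4, 0], [15, 0, 0, -1, 0], [15, 0, 0, -1.7, 0], [15, 0, 0, -2.4, 0], [15, 0, 0, -3, 0], [15, 0, 0, -3.4, 0], [15, 0, 0, -3.5, 0], [15, 0, 0, -3.5, 0]]], newtons=60)

```text
clock: 11.73
tcp_pos: [0.5916, -0.3257, 0.2384]
tool_rot: [0.87, 0.492, 0.001, 0.001]
wrist_force: [-0.5, 0.7, -1.0]
gripper_width: 0.275
finger_force: 59.0
```

```bash
python3 - <<'E'
from h import *
np.set_printoptions(precision=1,suppress=True,linewidth=250)
s,M,y=st();tip=s["tcp_pos"]+[0,0,-.086]
inc(s["tcp_pos"])
p,d=bot.grab_frame('scene');cv2.imwrite('pics/d_s.png',p)
a=proj("scene",[tip,tip+[0,0,.014],tip+[0,0,.06],tip+[0,0,.105]]);print(a)
c=np.round(a[0]).astype(int)
for v in range(c[1]-40,c[1]+8):print(v,p[v,c[0]-14:c[0]+15].max(1))
E
```

```text
clk 11.73 tcp [ 0.6 -0.3  0.2] yaw -31.01 w 23.5 F [-0.5  0.7 -1. ] -> inc [0. 0. 0.] roll 0.00
[[441.8 292.3]
 [442.6 286.9]
 [445.3 268.8]
 [448.  250.3]]
252 [92 90 88 88 87 88 83 67 24 17 17 18 22 31 55 67 60 40 26 27 26 25 25 24 25 27 25 20 32]
253 [88 86 85 86 83 82 81 66 28 22 17 14 18 35 58 66 58 39 26 27 26 24 24 24 27 26 25 21 39]
254 [84 81 81 80 80 79 77 66 35 27 20 20 20 39 62 66 54 35 26 27 26 26 27 25 25 26 25 22 45]
255 [86 84 82 80 79 81 77 69 45 22 17 15 20 42 63 65 49 30 28 26 26 25 26 25 26 26 22 22 51]
256 [85 85 87 87 85 81 78 75 64 42 19 16 20 45 65 64 47 29 27 28 25 26 25 24 26 26 23 24 58]
257 [85 83 85 85 85 84 81 79 73 60 37 19 24 50 68 64 46 29 27 28 25 24 26 25 26 26 21 26 58]
258 [85 85 86 85 84 83 80 75 73 69 57 43 47 60 69 64 44 26 27 27 25 25 26 25 26 26 23 39 62]
259 [87 86 86 86 86 84 81 75 71 70 66 62 63 69 68 59 38 25 26 27 24 25 24 25 28 29 48 89 96]
260 [ 90  89  89  89  88  87  84  80  75  70  67  60  55  61  59  47  33  27  26  27  26  26  25  25  26  29  62 110 102]
261 [ 92  90  91  90  89  87  87  85  81  78  74  59  40  36  34  33  30  28 
[... 3284 characters left out ...]
0 79 81 90 93 95 98]
293 [79 78 81 88 92 87 88 84 81 78 76 69 67 65 66 66 65 73 76 79 81 81 78 76 81 90 93 96 97]
294 [ 79  79  81  97 104  85  84  85  85  82  76  70  67  66  67  66  69  76  79  78  80  80  76  75  82  91  94  95  96]
295 [79 78 79 82 84 80 80 83 82 82 78 74 72 74 76 76 79 79 78 77 77 79 77 75 84 90 92 95 96]
296 [78 80 80 82 82 80 80 79 80 82 80 80 80 80 78 78 77 77 77 78 77 77 75 76 86 91 93 95 95]
297 [78 79 80 81 82 81 79 78 77 81 82 83 82 80 78 77 78 78 78 79 77 75 75 78 88 91 93 94 95]
298 [80 80 80 81 81 81 80 79 79 80 82 82 80 77 77 77 78 80 79 79 77 76 76 79 89 93 93 94 95]
299 [82 82 80 82 81 79 79 79 80 81 81 80 78 78 75 76 78 79 80 78 77 77 76 80 89 91 93 95 93]
```

```bash
python3 -c "
from h import *
inc([.5442,.0119,.315],-110.5)"
```

```text
clk 11.78 tcp [ 0.5909 -0.3253  0.2367] yaw -31.00 w 23.4 F [ 0.6 -0.7 -1.4] -> inc [ 6.624 -5.34  -1.962] roll 15.90
```

arm_command(increments=[[[15, 0.1, -0.1, -0.5, 1], [15, 0.4, -0.3, -1.2, 2.3], [15, 0.9, -0.7, -1.8, 3.6], [15, 1.5, -1.2, -1.96, 4.9], [15, 2.1, -1.7, -1.96, 6.2], [15, 2.8, -2.25, -1.96, 7.6], [15, 3.5, -2.8, -1.96, 9], [15, 4.2, -3.4, -1.96, 10.4], [15, 4.9, -3.95, -1.96, 11.8], [15, 5.6, -4.5, -1.96, 13.2], [15, 6.2, -5, -1.96, 14.6], [15, 6.62, -5.34, -1.96, 15.9]]])

```text
clock: 12.78
tcp_pos: [0.5427, 0.0143, 0.3131]
tool_rot: [0.984, -0.18, -0.002, -0.0]
wrist_force: [-0.1, 0.9, -0.9]
gripper_width: 0.274
finger_force: 59.0
```

arm_command(increments=[[[15, 0, 0, 0, 0], [15, 0, 0, 0, 0], [15, 0, 0, 0, 0]]])

```text
clock: 13.03
tcp_pos: [0.5439, 0.0114, 0.3138]
tool_rot: [0.984, -0.177, -0.001, 0.0]
wrist_force: [0.5, -0.5, -0.5]
gripper_width: 0.278
finger_force: 59.1
```

```bash
python3 - <<'E'
from h import *
np.set_printoptions(precision=1,suppress=True,linewidth=250)
inc([.5442,.0119,.315],-110.5)
p,d=bot.grab_frame('scene');q,e=bot.grab_frame('top');cv2.imwrite('pics/k_s.png',p);cv2.imwrite('pics/k_t.png',q)
s=bot.state();tip=s["tcp_pos"]-[0,0,.0926];print("tip",proj("scene",tip),"slot",proj("scene",[[.5442,.0119,.161],[.5442,.0119,.17]]),"q6",s["q"][5])
a=cv2.resize(p[200:280,280:360],(560,560),interpolation=3)
cv2.imwrite('pics/g6.png',cv2.convertScaleAbs(a,alpha=1.5,beta=-10))
E
```

```text
clk 13.03 tcp [0.5 0.  0.3] yaw -110.34 w 23.7 F [ 0.5 -0.5 -0.5] -> inc [ 0. -0. -0.] roll 0.03
tip [[315.1 219.3]] slot [[314.6 241.3]
 [314.6 238. ]] q6 1.9453439141144973
```

View pics/g6.png

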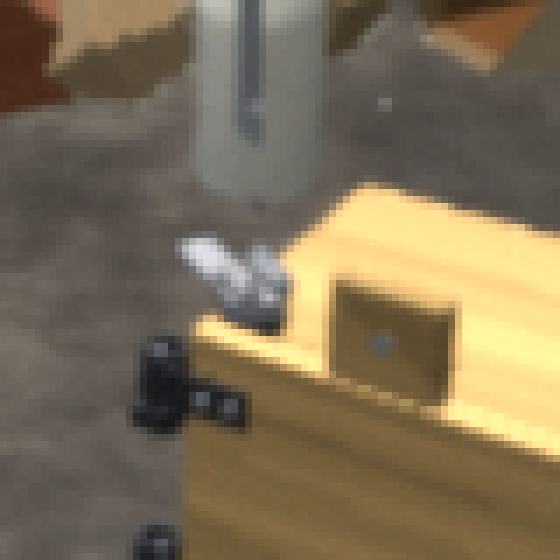

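The blade tip is at crop (252,143), above the keeper head at about (262,285), and the leaf is hung below it. I shift by (+1.3, -1.5 mm) and descend.

```bash
python3 -c "
from h import *
inc([.5455,.0100,.161+.0926],-110.5)"
```

```text
clk 13.13 tcp [0.5442 0.0108 0.3142] yaw -110.46 w 23.3 F [ 0.1 -0.5 -0.8] -> inc [0.04  0.006 1.515] roll 0.01
```

arm_command(increments=[[[15, 0.03, 0.01, 0.4, 0], [15, 0.03, 0.01, 0.8, 0], [15, 0.03, 0.01, 1.05, 0], [15, 0.03, 0.01, 1.2, 0], [15, 0.03, 0.01, 1.28, 0], [15, 0.03, 0.01, 1.34, 0], [15, 0.03, 0.01, 1.39, 0], [15, 0.03, 0.01, 1.42, 0], [15, 0.03, 0.01, 1.42, 0]]])

```text
clock: 13.88
tcp_pos: [0.5455, 0.011, 0.2584]
tool_rot: [0.984, -0.178, 0.0, -0.0]
wrist_force: [0.8, -0.3, -0.6]
gripper_width: 0.275
finger_force: 59.1
```

arm_command(increments=[[[15, 0, 0, 0.03, 0], [15, 0, 0, 0.06, 0], [15, 0, 0, 0.08, 0], [15, 0, 0, 0.09, 0], [15, 0, 0, 0.09, 0]]])

```text
clock: 14.3
tcp_pos: [0.5455, 0.011, 0.2546]
tool_rot: [0.984, -0.178, 0.0, -0.0]
wrist_force: [2.2, -0.2, 0.0]
gripper_width: 0.276
finger_force: 59.1
```

arm_command(increments=[[[15, 0.02, 0, 0, -0.5], [15, 0.02, 0, 0, -1.5], [15, 0.02, 0, 0, -2.5], [15, 0.02, 0, 0, -3.5], [15, 0.02, 0, 0, -4.5], [15, 0.02, 0, 0, -5.5], [15, 0.02, 0, 0, -6.5], [15, 0.02, 0, 0, -7.5], [15, 0.02, 0, 0, -8.5], [15, 0.02, 0, 0, -9], [15, 0.02, 0, 0, -9], [15, 0.02, 0, 0, -9]]])

```text
clock: 15.3
tcp_pos: [0.5465, 0.0106, 0.2546]
tool_rot: [0.977, 0.211, 0.001, 0.0]
wrist_force: [3.9, -0.0, -2.8]
gripper_width: 0.273
finger_force: 58.9
```

```bash
cat > keep.py <<'E'
from h import *
np.set_printoptions(precision=3,suppress=True,linewidth=250)
s=bot.state();inc(s["tcp_pos"]);print("torque",s["torque"],s["wrist_force"])
q,e=bot.grab_frame('top')
import sys;cv2.imwrite('pics/%s.png'%sys.argv[1],q)
b=cv2.imread('pics/top0.png')
for nm,im in(("now",q),("start",b)):
    g=im[255:300,310:350].astype(int);m=(g.max(2)>150)&(np.ptp(g,axis=2)<28)
    n,l,st_,c=cv2.connectedComponentsWithStats(m.astype(np.uint8))
    for i in range(1,n):
        if st_[i,4]<25: continue
        v,u=np.nonzero(l==i);W=onz("top",np.c_[u+310,v+255],.157)[:,:2];r=np.linalg.norm(W-[.545,.0105],axis=1)
        k=(r>.017)&(r<.065)
        if k.sum()>8:
            c=W[k].mean(0)-[.545,.0105];print(nm,"px",k.sum(),"tongue dir",np.degrees(np.arctan2(c[1],c[0])),"r",r[k].max())
E
python3 keep.py ka
```

```text
clk 15.30 tcp [0.546 0.011 0.255] yaw -65.60 w 23.3 F [ 3.9 -0.  -2.8] -> inc [0. 0. 0.] roll 0.00
torque [-0.295 -0.938 -0.033] [ 3.912 -0.035 -2.778]
now px 260 tongue dir 92.93595358929079 r 0.06471852832425055
now px 58 tongue dir 28.882260313295987 r 0.051988989909248856
now px 45 tongue dir -13.782523565068473 r 0.04474899904384858
start px 102 tongue dir 73.40449357264653 r 0.04704396689367242
```

arm_command(increments=[[[15, 0.03, 0.01, 0, -0.5], [15, 0.03, 0.01, 0, -1.5], [15, 0.03, 0.01, 0, -2.5], [15, 0.03, 0.01, 0, -3.5], [15, 0.03, 0.01, 0, -4.5], [15, 0.03, 0.01, 0, -5.5], [15, 0.03, 0.01, 0, -6.5], [15, 0.03, 0.01, 0, -7.5], [15, 0.03, 0.01, 0, -8.3], [15, 0.03, 0.01, 0, -9], [15, 0.03, 0.01, 0, -9], [15, 0.03, 0.01, 0, -9]]])

```text
clock: 16.35
tcp_pos: [0.5474, 0.0107, 0.2546]
tool_rot: [0.822, 0.569, 0.0, 0.0]
wrist_force: [3.4, -2.2, -2.4]
gripper_width: 0.273
finger_force: 59.1
```

```bash
python3 keep.py kb
```

```text
clk 16.35 tcp [0.547 0.011 0.255] yaw -20.66 w 23.3 F [ 3.4 -2.2 -2.4] -> inc [0. 0. 0.] roll 0.00
torque [-0.453 -0.833 -0.073] [ 3.367 -2.208 -2.42 ]
now px 208 tongue dir 90.96959391242987 r 0.06471852832425055
now px 66 tongue dir 25.236135840154503 r 0.051988989909248856
now px 35 tongue dir -15.913628636883287 r 0.04474899904384858
start px 102 tongue dir 73.40449357264653 r 0.04704396689367242
```

arm_command(increments=[[[15, 0, 0, 0, -0.5], [15, 0, 0, 0, -1], [15, 0, 0, 0, -1.5], [15, 0, 0, 0, -2], [15, 0, 0, 0, -2.4], [15, 0, 0, 0, -2.4]]])

```text
clock: 16.9
tcp_pos: [0.5474, 0.0107, 0.2546]
tool_rot: [0.758, 0.653, 0.0, 0.0]
wrist_force: [3.0, -0.7, -0.7]
gripper_width: 0.275
finger_force: 59.2
```

```bash
python3 keep.py kc; python3 - <<'E'
from h import *
np.set_printoptions(linewidth=250)
p,d=bot.grab_frame('scene');cv2.imwrite('pics/kc_s.png',p)
pin=np.array([.5102,.0237]);print(proj("scene",[[.5442,.0119,.157],[.5102,.0237,.157],[.5442+.054*np.cos(2.808),.0119+.054*np.sin(2.808),.157]]).round(1))
print("cols 292..322");
for v in range(232,256):print(v,p[v,292:323].max(1))
E
```

```text
clk 16.90 tcp [0.547 0.011 0.255] yaw -8.53 w 23.5 F [ 3.  -0.7 -0.7] -> inc [0. 0. 0.] roll 0.00
torque [-0.375 -0.784 -0.046] [ 2.993 -0.718 -0.669]
now px 207 tongue dir 90.76432118715752 r 0.06471852832425055
now px 68 tongue dir 23.616090802923512 r 0.051988989909248856
now px 34 tongue dir -16.02386661692142 r 0.04474899904384858
now px 29 tongue dir 149.20324689304144 r 0.0464526839461974
start px 102 tongue dir 73.40449357264653 r 0.04704396689367242
[[314.5 242.7]
 [301.2 245.9]
 [294.4 247.5]]
cols 292..322
232 [72 70 67 64 63 65 66 67 69 70 70 68 67 68 66 67 67 67 67 69 71 74 72 70 65 61 69 75 74 74 76]
233 [76 75 71 66 64 65 66 68 68 69 69 67 67 66 66 67 68 68 67 68 72 73 71 70 64 61 69 75 77 82 96]
234 [ 74  72  69  68  67  66  66  68  67  69  74  72  70  67  66  68  69  69  68  70  70  71  72  72  64  66  73  79  88 105 142]
235 [ 71  69  68  69  69  67  67  66  69  70  72  73  70  67  66  68  70  71  70  72  74  78  83  77  66  65  70  87 112 148 179]
236 [ 71  69  68  66  65  66  65  65  67  68  71  70  71  67  68  69  72  72  75  82  89  91  83  70  63  63  74 109 15
[... 1718 characters left out ...]
 69  72  72  73  66  50  55  71  70  50  49  54  71  84  84  84  87  90 104 126 142 160 187 202 204 206 207 204]
251 [ 74  72  72  72  73  74  75  66  44  39  43  41  38  37  44  70  87  87  86  85  84  85  86  91 105 127 143 161 188 203 204]
252 [ 73  74  76  75  74  77  76  68  42  32  30  36  41  39  41  68  88  91  90  89  88  85  84  83  85  86  91 106 126 144 161]
253 [ 74  74  75  74  72  73  73  62  39  29  27  30  34  33  39  59  77  79  81  88  91  89  88  86  84  84  83  84  86  91 105]
254 [72 72 73 73 71 69 67 57 35 29 27 26 27 29 31 37 46 52 63 79 85 88 90 89 89 88 86 83 82 81 82]
255 [73 71 70 70 69 67 65 55 34 27 26 27 27 27 26 31 36 37 39 48 57 68 79 86 90 91 89 89 88 85 84]
```

arm_command(increments=[[[15, 0, 0, 0, -0.5], [15, 0, 0, 0, -1], [15, 0, 0, 0, -1.5], [15, 0, 0, 0, -2], [15, 0, 0, 0, -2]]])

```text
clock: 17.42
tcp_pos: [0.5474, 0.0108, 0.2546]
tool_rot: [0.698, 0.716, 0.0, 0.0]
wrist_force: [3.6, -2.0, -2.4]
gripper_width: 0.276
finger_force: 59.1
```

```bash
cat > ks.py <<'E'
from h import *
np.set_printoptions(precision=3,suppress=True,linewidth=250)
s=bot.state();inc(s["tcp_pos"]);print("torque",s["torque"],s["wrist_force"])
def ang(p):
    g=p[236:250,294:311].max(2).astype(float);pts=[]
    for c in range(5,14):
        col=g[:12,c];w=np.clip(col-105,0,None)
        if w.sum()>20:pts.append([294+c,236+(w*np.arange(12)).sum()/w.sum()])
    W=onz("scene",pts,.159)[:,:2];c=W.mean(0);d=np.linalg.svd(W-c)[2][0];d*=-np.sign(d[0])
    return np.degrees(np.arctan2(d[1],d[0]))
p,d=bot.grab_frame('scene')
print("tongue angle before",ang(cv2.imread('pics/kc_s.png')),"now",ang(p),"closed=160.9")
cv2.imwrite('pics/kd_s.png',p)
E
python3 ks.py; python3 keep.py kd
```

```text
clk 17.42 tcp [0.547 0.011 0.255] yaw 1.49 w 23.6 F [ 3.6 -2.  -2.4] -> inc [0. 0. 0.] roll 0.00
torque [-0.506 -0.997 -0.108] [ 3.644 -2.019 -2.396]
tongue angle before 152.9632143680505 now 156.31645559236065 closed=160.9
clk 17.47 tcp [0.547 0.011 0.255] yaw 1.37 w 23.5 F [ 4.4 -2.4 -1.2] -> inc [0. 0. 0.] roll 0.00
torque [-0.454 -1.073 -0.094] [ 4.44  -2.436 -1.167]
now px 207 tongue dir 90.76432118715752 r 0.06471852832425055
now px 68 tongue dir 24.0358731130402 r 0.051988989909248856
now px 35 tongue dir -15.913628636883287 r 0.04474899904384858
now px 72 tongue dir 156.73469089892947 r 0.0464526839461974
start px 102 tongue dir 73.40449357264653 r 0.04704396689367242
```

arm_command(increments=[[[15, 0, 0, 0, -0.4], [15, 0, 0, 0, -0.8], [15, 0, 0, 0, -1.2], [15, 0, 0, 0, -1.2]]])

```text
clock: 17.85
tcp_pos: [0.5473, 0.0109, 0.2546]
tool_rot: [0.66, 0.752, 0.0, 0.0]
wrist_force: [3.0, -1.6, -0.6]
gripper_width: 0.274
finger_force: 59.2
```

```bash
python3 ks.py; python3 keep.py ke
```

```text
clk 17.85 tcp [0.547 0.011 0.255] yaw 7.46 w 23.4 F [ 3.  -1.6 -0.6] -> inc [0. 0. 0.] roll 0.00
torque [-0.46  -0.936 -0.189] [ 3.006 -1.634 -0.559]
tongue angle before 152.9632143680505 now 156.131472966151 closed=160.9
clk 17.90 tcp [0.547 0.011 0.255] yaw 7.36 w 23.7 F [ 4.  -2.3 -0.6] -> inc [0. 0. 0.] roll 0.00
torque [-0.458 -0.972 -0.199] [ 3.993 -2.348 -0.611]
now px 207 tongue dir 90.76432118715752 r 0.06471852832425055
now px 63 tongue dir 24.292283409061685 r 0.051988989909248856
now px 35 tongue dir -15.913628636883287 r 0.04474899904384858
now px 93 tongue dir 158.93221825330104 r 0.0464526839461974
start px 102 tongue dir 73.40449357264653 r 0.04704396689367242
```

arm_command(increments=[[[15, 0, 0, 0, 1], [15, 0, 0, 0, 2], [15, 0, 0, 0, 3], [15, 0, 0, 0, 3.4], [15, 0, 0, 0, 3.4], [15, 0, 0, -0.15, 3.4], [15, 0, 0, -0.4, 3.4], [15, 0, 0, -0.9, 3.4], [15, 0, 0, -1.5, 3.4], [15, 0, 0, -1.7, 3.4], [15, 0, 0, -1.7, 3.4]]])

```text
clock: 18.87
tcp_pos: [0.5485, 0.0109, 0.3254]
tool_rot: [0.763, 0.646, 0.002, 0.001]
wrist_force: [0.6, -0.1, -1.2]
gripper_width: 0.275
finger_force: 59.4
```

```bash
python3 ks.py; python3 keep.py kf; python3 -c "
from h import *
inc([.5916,-.3257,.2384],-31)
s=bot.state();tip=s['tcp_pos']-[0,0,.0926]
p,d=bot.grab_frame('scene')
a=proj('scene',[tip]);print(a);c=np.round(a[0]).astype(int)
for v in range(c[1]-8,c[1]+6):print(v,p[v,c[0]-10:c[0]+11].max(1))
"
```

```text
clk 18.87 tcp [0.548 0.011 0.325] yaw -9.48 w 23.5 F [ 0.6 -0.1 -1.2] -> inc [0. 0. 0.] roll 0.00
torque [ 0.012 -0.033 -0.008] [ 0.603 -0.077 -1.225]
tongue angle before 152.9632143680505 now 156.20528409382328 closed=160.9
clk 18.92 tcp [0.548 0.011 0.324] yaw -9.48 w 23.4 F [-0.7  0.1 -0.6] -> inc [0. 0. 0.] roll 0.00
torque [ 0.037  0.046 -0.017] [-0.673  0.139 -0.644]
now px 197 tongue dir 91.69063325064928 r 0.06471852832425055
now px 54 tongue dir -8.336291912775708 r 0.04146829722910827
now px 57 tongue dir 159.82619059475965 r 0.0464526839461974
start px 102 tongue dir 73.40449357264653 r 0.04704396689367242
clk 18.97 tcp [0.547  0.0109 0.3222] yaw -9.49 w 23.2 F [-0.3  0.4 -0.2] -> inc [-8.116  2.488  2.094] roll 4.30
[[315.90907041 215.95196181]]
208 [ 68  79  92  99 100 101 101  99  86  71  66  67  80  88  87  87  85  85
  84  80  72]
209 [ 80  92  95 101 100 100 100  99  89  72  65  71  83  87  87  87  86  85
  82  80  74]
210 [ 81  88  94  99  99  99 100 104  99  81  65  67  75  82  86  87  87  84
  81  77  73]
211 [81 85 93 99 99 98 98 97 88 72 63 62 67 79 86 87 86 83 82 77 73]
212 [81 83 91 97 99 99 98 86 72 63 62 61 66 78 85 85 83 83 80 75 73]
213 [81 82 92 98 98 99 97 84 67 61 60 62 67 78 85 84 84 83 82 76 72]
214 [79 83 90 98 98 98 96 84 67 61 61 63 68 80 85 84 83 83 80 75 69]
215 [76 80 89 96 97 97 94 82 69 63 65 70 76 83 85 85 84 83 79 74 69]
216 [77 79 88 96 96 96 95 87 77 77 81 83 85 86 85 84 83 82 80 75 69]
217 [74 78 88 95 97 95 94 91 88 87 88 87 88 87 85 85 83 82 78 75 68]
218 [72 78 89 94 96 96 94 92 90 89 89 86 88 87 86 85 83 81 78 73 69]
219 [75 82 90 94 96 95 93 91 90 88 89 88 88 86 86 83 80 80 78 74 70]
220 [75 83 91 94 94 94 93 91 88 88 88 89 86 87 85 83 82 79 77 74 72]
221 [77 85 93 94 93 94 91 90 89 89 88 88 86 86 85 84 81 80 76 73 72]
```

arm_command(increments=[[[15, -0.6, 0.2, 0, 0.3], [15, -1.4, 0.45, 0, 0.7], [15, -2.3, 0.7, 0, 1.2], [15, -3.2, 1, 0, 1.7], [15, -4.1, 1.25, 0, 2.2], [15, -5, 1.5, 0.2, 2.7], [15, -5.9, 1.8, 0.6, 3.2], [15, -6.8, 2.1, 1.1, 3.7], [15, -7.5, 2.3, 1.6, 4.1], [15, -8, 2.45, 2, 4.3], [15, -8.1, 2.47, 2.1, 4.3], [15, -8.1, 2.47, 2.1, 4.3]]])

```text
clock: 20.02
tcp_pos: [0.5894, -0.3256, 0.2349]
tool_rot: [0.871, 0.492, -0.001, -0.002]
wrist_force: [-0.3, 0.8, -0.3]
gripper_width: 0.274
finger_force: 59.3
```

arm_command(increments=[[[15, 0, 0, 0, 0], [15, 0, 0, 0, 0]]])

```text
clock: 20.18
tcp_pos: [0.5914, -0.324, 0.239]
tool_rot: [0.87, 0.493, 0.0, -0.0]
wrist_force: [0.3, -0.0, -0.8]
gripper_width: 0.274
finger_force: 59.3
```

```bash
python3 -c "
from h import *
inc([.5906,-.325,.0986],-31)"
```

```text
clk 20.18 tcp [ 0.5914 -0.324   0.239 ] yaw -30.94 w 23.4 F [ 0.3 -0.  -0.8] -> inc [-0.034 -0.005  3.51 ] roll 0.01
```

arm_command(increments=[[[15, -0.03, 0, 0.5, 0], [15, -0.03, 0, 1.1, 0], [15, -0.03, 0, 1.6, 0], [15, -0.03, 0, 1.85, 0], [15, -0.03, 0, 2, 0], [15, -0.03, 0, 2.1, 0], [15, -0.03, 0, 2.2, 0], [15, -0.03, 0, 2.3, 0], [15, -0.03, 0, 2.3, 0]]])

```text
clock: 20.93
tcp_pos: [0.5907, -0.326, 0.1466]
tool_rot: [0.87, 0.492, 0.0, 0.0]
wrist_force: [0.1, 0.1, -0.8]
gripper_width: 0.272
finger_force: 59.3
```

arm_command(increments=[[[15, 0, 0.01, 0.25, 0], [15, 0, 0.01, 0.5, 0], [15, 0, 0.01, 0.75, 0], [15, 0, 0.01, 0.95, 0], [15, 0, 0.01, 1.08, 0], [15, 0, 0.01, 1.15, 0], [15, 0, 0.01, 1.18, 0], [15, 0, 0.01, 1.18, 0]]])

```text
clock: 21.6
tcp_pos: [0.5909, -0.3262, 0.0992]
tool_rot: [0.87, 0.492, -0.0, -0.0]
wrist_force: [0.2, -0.5, -0.3]
gripper_width: 0.272
finger_force: 59.4
```

Now release, rise clear, and back away to a spot free of everything.

arm_command(increments=[[[24, 0, 0, 0, 0], [28, 0, 0, 0, 0], [36, 0, 0, 0, 0], [46, 0, 0, 0, 0], [55, 0, 0, 0, 0], [55, 0, 0, -0.6, 0], [55, 0, 0, -1.4, 0], [55, 0, 0, -2.4, 0], [55, 0, 0, -3.4, 0], [55, 0, 0, -4.2, 0], [55, 0, 0, -4.4, 0], [55, 0, 0, -4.4, 0]]], newtons=20)

```text
clock: 22.6
tcp_pos: [0.5923, -0.3271, 0.2791]
tool_rot: [0.87, 0.492, 0.002, 0.003]
wrist_force: [0.7, -1.3, 0.0]
gripper_width: 0.643
finger_force: 0.0
```

arm_command(increments=[[[55, -1, 0, 0, 0], [55, -2, 0, 0, 0], [55, -3, 0, 0, 0], [55, -3.5, 0, 0, 0], [55, -3.5, 0, 0, 0], [55, -3.5, 0, 0, 0]]])

```text
clock: 23.1
tcp_pos: [0.5175, -0.4466, 0.2731]
tool_rot: [0.871, 0.491, -0.0, -0.001]
wrist_force: [-0.9, 1.1, -0.3]
gripper_width: 0.647
finger_force: 0.0
```

```bash
python3 - <<'E'
from h import *
np.set_printoptions(precision=4,suppress=True,linewidth=200)
s=bot.state();inc(s["tcp_pos"])
q,D=bot.grab_frame('top');p,d=bot.grab_frame('scene');cv2.imwrite('pics/z_t.png',q);cv2.imwrite('pics/z_s.png',p)
u,v=np.meshgrid(np.arange(470,505),np.arange(238,275));uv=np.c_[u.ravel(),v.ravel()];P=ondep("top",uv,D);P=P[(D[uv[:,1],uv[:,0]]>0)]
H=P[(P[:,2]>.122)&(P[:,2]<.16)];print("driver",len(H),np.median(H[:,2]),cv2.minAreaRect((H[:,:2]*1e3).astype(np.float32)))
def tongue(q):
    g=q[255:300,310:350].astype(int);m=(g.max(2)>150)&(np.ptp(g,axis=2)<28)
    n,l,S,c=cv2.connectedComponentsWithStats(m.astype(np.uint8));i=1+S[1:,4].argmax();v,u=np.nonzero(l==i)
    W=onz("top",np.c_[u+310,v+255],.157)[:,:2];r=np.linalg.norm(W-[.545,.0105],axis=1);W=W[r>.016];c=W.mean(0);e=np.linalg.svd(W-c)[2][0];e*=np.sign(e@(c-[.545,.0105]));o=c-[.545,.0105]
    return len(W),np.degrees(np.arctan2(e[1],e[0])),np.degrees(np.arctan2(o[1],o[0])),r.max()
print("tongue start/now",tongue(cv2.imread('pics/top0.png')),tongue(q))
# bystanders moved? diff of the pictures
b=cv2.imread('pics/top0.png');m=(cv2.absdiff(b,q).max(2)>40).astype(np.uint8)
n,l,S,c=cv2.connectedComponentsWithStats(cv2.morphologyEx(m,cv2.MORPH_OPEN,np.ones((3,3))));print(S[1:][S[1:,4]>30])
E
```

```text
clk 23.10 tcp [ 0.5175 -0.4466  0.2731] yaw -31.13 w 55.3 F [-0.9  1.1 -0.3] -> inc [0. 0. 0.] roll 0.00
driver 125 0.13553980661265985 ((587.5057983398438, -324.95709228515625), (23.799388885498047, 23.866945266723633), 61.21150207519531)
tongue start/now (107, np.float64(71.72455984472995), np.float64(73.4773813006034), np.float64(0.04704396689367242)) (103, np.float64(161.7879937537944), np.float64(159.23455657166082), np.float64(0.0464526839461974))
[[  538   192   102   260 10383]
 [  149   265    26    29   398]
 [  316   265    15     9    98]
 [  396   267    11     8    69]
 [  195   271    14     6    42]
 [  627   271     9     6    37]
 [  215   278    14    25   139]
 [  328   279    11    15   110]
 [  363   278    11     5    38]
 [  170   283    42    21   385]
 [  166   297     6     6    32]
 [  630   300    10    10    64]
 [  359   379    49    44   534]
 [  385   383   112    97  4945]
 [  497   417    25    63   838]
 [  528   417    13    11   101]
 [  351   421    38    36   812]
 [    0   423    71    57  2762]
 [  353   424    17    16   124]
 [  518   429    13    30   231]
 [  531   429     6     7    37]
 [  276   456    82    24  1504]]
```

```bash
python3 -c "
from rig import bot
print(bot.sign_off())"
```

```text
the job is handed in; nothing more can be done
None
```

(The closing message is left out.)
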